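# Load the last egg into the egg cooker and start it

### The job

Finish loading the egg cooker: take the raw egg from the wooden egg holder and stand it, pointed end down as it is, in the empty ring of the cooker's wire rack, then put the domed lid on so that it sits level on the cooker's ledge all round, and only then push the round start switch fully in. Raw eggs crack: hold the egg with the lightest grip the gripper has, lower it and the lid into place without dropping them, do not press on the eggs or knock the other three, and leave the bowl beside the cooker and the spoon beside the egg holder alone.

Things in the scene. Friction and masses are not known exactly. Their poses are not given: they have to be found in the camera images.
- egg: the egg to be loaded: raw hen's egg, 44 mm across, 60 mm tall, pointed end down; origin on its axis at the widest point, 26 mm below the blunt top. It stands in a corner cup of the wooden egg holder, its widest point 19 mm above its flat top. About 60 g. The shell cracks when squeezed with more than 40 N or pressed or knocked on something with more than 30 N.
- egg_a: raw hen's egg, 44 mm across, 60 mm tall, pointed end down; origin on its axis at the widest point, 26 mm below the blunt top. Already in ring 1 of the rack, as fragile.
- egg_b: raw hen's egg, 44 mm across, 60 mm tall, pointed end down; origin on its axis at the widest point, 26 mm below the blunt top. Already in ring 2 of the rack, as fragile.
- egg_c: raw hen's egg, 44 mm across, 60 mm tall, pointed end down; origin on its axis at the widest point, 26 mm below the blunt top. Already in ring 3 of the rack, as fragile.
- egg_holder: wooden egg holder, a fixed block of 112 x 158 mm, flat top 31 mm high with 2 rows of 3 cups of 38 mm, 47 mm apart (rows along its y); only the cup at its -x, +y corner, at (-23.5, 47) mm, holds an egg. Origin at the centre of the underside.
- cooker: electric egg cooker, fixed: round white base of 184 mm diameter. At its top, 50 mm up, an outer flat ledge (radius 74 to 90 mm) carries the lid's rim; inside the ledge a lip (outer radius 74 mm) stands 9 mm higher and centres the lid. A white control arm, 50 mm wide and 40 mm high, reaches out to 167 mm along its -x axis and carries the switch. Origin at the centre of the underside; z up.
- cooker_ledge (a point): centre of the cooker at the height of the ledge, 50 mm above the worktop: the lid's origin comes here
- rack: steel wire egg rack of 133 mm diameter standing in the cooker's steam pan, fixed, turned any way; four wire rings of 36 mm inner diameter lie 44 mm from its axis, a quarter turn apart; the wires' top is 67 mm above the worktop. Origin: on the cooker's axis at the height of the worktop; ring 0 lies towards its +x axis.
- ring0 (a point): the empty ring: the place where the origin of an egg standing in it comes to lie, 85 mm above the worktop (the wire lies 20 mm below); the two neighbouring eggs stand 62 mm away, centre to centre, so fingers fit on the inner and outer side, along the line to the rack's axis
- ring1 (a point): the same for the ring of egg_a
- ring2 (a point): the same for the ring of egg_b
- ring3 (a point): the same for the ring of egg_c
- lid: clear smoky domed lid, 163 mm diameter over its wall (166 at the white rim), 84 mm high to the dome's top, 114 mm with its white knob, 0.18 kg or so; inside it is 156 mm wide and 75 mm high. It stands rim down on the worktop. Origin: centre of the rim's underside; z up.
- lid_knob (a point): middle of the lid's round knob, 100 mm above the rim's underside, on the axis; the knob is 27 mm across, its top at 114 mm, the dome 16 mm below this point
- start (a joint): start switch: round latching push switch near the end of the control arm, 140 mm from the cooker's axis; 0 = out (off), 0.006 m = fully in (on); takes about 3 N downward and stays where it is pushed
- start_top (a point): centre of the top face of the switch, 27 mm across, 49 mm above the worktop when out; it moves down with it
- bowl_bird: porcelain bowl, 128 mm diameter, 64 mm high, bystander; origin at the centre of its underside
- spoon: steel spoon, 165 mm long, bystander; origin at its centre
Not all that is in view belongs to the job. What is shaped like the egg_a but green is not meant.

How it is judged:
By the outcome, as a careful person would: the job done as asked, in the order asked, and still so for the second after the job is handed in, with the robot touching nothing.
It also fails if it takes over 69 s, if anything falls off the work surface, if the arm or the gripper's body presses on something with over 40 N, if the wrist force passes 120 N, or if a joint passes its speed limit or range.

### The arm

A 6-joint arm with a two-finger parallel gripper is mounted at the origin on a cart in front of the work surface, level with it; the furniture and walls round the work are solid. World frame = base frame: x ahead of the robot, y to its left, z up, the work surface at z = 0. Lengths are in mm, angles in rad, forces in N, time in s.
With the tool pointing down it reaches from about 350 to 850 mm from the base axis. Payload 8.1 kg.
Tool frame: the origin (TCP) lies midway between the tips of the shut fingers; the grasp point (between the pads) lies 19 mm behind it; z points along the fingers, y is the line along which they close (so a half turn about z gives the same grasp; the last joint's range is limited). The gripper opens to 85 mm and grips with 20 to 120 N. Pads are 22 mm wide; open, the fingers measure 114 mm over their backs; the gripper's body (76 mm by 85 mm) begins 54 mm behind the grasp point. The pads swing forward as they close: fully open they stand 13 mm farther back than shut.
Start: joints at [1.234, 0.13, 1.488, -0, 1.523, -0.085], TCP at [149.466, 581.09, 231.292] pointing down, gripper open.
Joint ranges: [-2.96, 2.96], [-0.89, 2.26], [0.02, 2.5], [-1.34, 4.48], [0, 2.73], [-2.66, 2.66]. Speed limits (rad/s): [2.39, 2.39, 2.79, 3.14, 3.14, 3.14].

### API

Orientations are given as a rotation vector (axis times angle).
In Python, from workcell import status, read_camera, ticket, models gives the robot as it stands.
- The arm moves only by the shell command python3 -m inch 'ROWS' [FORCE]. ROWS is JSON, a list of rows, each an object of numbers: "x", "y", "z": the shift along the world's x, y, z in units of 0.1 m (1.0 is 0.1 m); "twist": the turn about the world's z in units of 90 degrees (1.0 is 90 degrees); "jaw": the opening, from -1 (shut) to 1 (fully open). In form: [{"x": .., "y": .., "z": .., "twist": .., "jaw": ..}, ...]. A call has 1 to 12 rows; each row is the pose to reach, as a shift and turn from the pose commanded when the call began; what a row does not reach only later rows make up. A row lasts 1/10 s, in which the tool goes at most 50 mm and 8.59 degrees, less where a joint would pass 70% of its speed; a pose out of reach is approached as far as the arm can. A call with a number of a shift or a turn outside -1 to 1 is refused whole. A call with a gripper value outside its range is refused whole. The fingers move at their own pace and stop on an object; FORCE is the grip in N (left out, the last holds). Time passes only in rows, so rows that repeat a pose let the fingers close. It gives the time, the measured TCP pose, the force, the opening and the grip force at its end, in the units of the state.
- status.get_obs(): the state, without advancing time (a new reading comes with each control period).
- read_camera(name): name is "side" or "top"; returns a dict with "pixels" (400x640x3 uint8, red, green, blue), "depth" (400x640 float32, mm along the optical axis (not along the pixel's ray), 0 where there is no reading), "K" (3x3 intrinsics, pixels), "R" (3x3) and "t" (3): a world point X has camera coordinates R X + t. Camera axes: x right, y down, z forward; pixel columns grow to the right and rows downward; lengths in mm; the calibration is good to about 2 mm. A picture is of the moment at which its call begins.
- ticket.close_job(): hands the job in; it is judged then, once.
Trained networks look in the newest picture that a camera, given by its name, has taken for a name from the list of things; names that differ only in an ending like _2 or _b are one class to them, and where a whole thing is asked for, a point or a joint stands for the part that bears it (a point fixed in the world has none). Each returns a list of dicts, best first, with "confidence" (0 to 1); they miss things now and then, are a little off and sometimes report something else, mostly with a low value. They report only what shows in the picture. A call takes as long as a camera call. They do not tell look-alikes from the thing itself.
- models.look_for(camera, target): "bbox" ([left, top, width, height] in pixels, round what is visible of it).
- models.silhouettes(camera, target): "region" (400x640 bool, what is visible of it) and "bbox" ([left, top, width, height] in pixels, round what is visible of it).
The state is a dict: "time": time; "q": joint angles; "joint_vel": joint speeds; "tau": joint torques, N m; "tcp_pos": TCP position; "orientation": TCP orientation; "contact_force": force on the tool from outside, world axes, zero at the start; "moment": the same for the moment, N m; "opening": finger opening in mm; "gripper_force": force on a finger pad.
Only numpy, scipy, OpenCV 4.12 (cv2) and the standard library are available. Lean on these libraries where they do the work, as an engineer would, in place of code of your own. Each camera call takes 0.05 s, during which the arm holds its last target. There are 200 camera calls.

## Working session

There is one attempt and no reset: what is moved stays moved. The work goes in short steps, Python scripts to look and compute and a shell command to move; the robot and the scene stay as the last step left them, time stands still between calls to the robot, and variables do not carry over. Pictures are saved under pics/ and viewed, at most 10 in all, crops included, and the job is handed in when it is done.

```bash
mkdir -p pics; ls
cat > h.py <<'E'
import numpy as np,cv2
from workcell import status, read_camera, ticket, models
def cloud(c):
    K,R,t=map(np.array,(c["K"],c["R"],c["t"])); d=c["depth"]
    v,u=np.mgrid[:400,:640]
    p=np.stack([(u-K[0,2])*d/K[0,0],(v-K[1,2])*d/K[1,1],d],-1)
    X=(p-t)@R
    X[d==0]=np.nan
    return X
E
python3 - <<'E'
from h import *
ims=[]
for n in("top","side"):
    c=read_camera(n); np.savez(f"{n}0.npz",**c)
    X=cloud(c)
    cv2.imwrite(f"pics/{n}0.png",c["pixels"][:,:,::-1])
    for o in("egg","cooker","lid","lid_knob","start_top","egg_holder","bowl_bird","rack","spoon"):
        for r in models.silhouettes(n,o)[:6]:
            m=r["region"]; P=X[m]; P=P[~np.isnan(P[:,0])]
            if len(P): print(n,o,round(r["confidence"],2),r["bbox"],P.mean(0).round(),"min",np.percentile(P,2,0).round(),"max",np.percentile(P,98,0).round())
E
```

```text
pics
top egg 0.74 [334.8, 161.5, 16.8, 14.8] [ 676. -171.   36.] min [ 658. -195.   23.] max [ 696. -146.   47.]
top egg 0.56 [389.6, 189.4, 16.3, 16.4] [ 568. -340.   94.] min [ 548. -369.   44.] max [ 595. -320.  114.]
top egg 0.56 [378.9, 195.6, 8.4, 15.9] [ 541. -283.  103.] min [ 524. -304.   83.] max [ 560. -263.  115.]
top egg 0.52 [209.2, 250.1, 15.0, 14.0] [393. 237.  66.] min [374. 220.  44.] max [412. 259.  78.]
top egg 0.5 [402.5, 208.5, 10.2, 10.0] [ 509. -360.  104.] min [ 492. -378.   88.] max [ 528. -344.  114.]
top cooker 0.81 [361.6, 182.5, 82.3, 55.6] [ 525. -340.   49.] min [ 444. -474.   22.] max [ 608. -239.   69.]
top cooker 0.45 [374.5, 194.4, 15.5, 18.4] [ 543. -282.   97.] min [ 524. -304.   46.] max [ 570. -263.  115.]
top lid 0.6 [275.7, 203.8, 53.1, 51.2] [476. -33.  72.] min [ 405. -104.   42.] max [548.  39. 113.]
top lid_knob 0.68 [276.4, 203.8, 51.6, 47.4] [476. -34.  72.] min [ 405. -104.   38.] max [550.  36. 113.]
top start_top 0.23 [209.4, 248.2, 12.6, 16.2] [393. 237.  67.] min [374. 220.  55.] max [412. 256.  79.]
top start_top 0.2 [366.4, 183.8
[... 1436 characters left out ...]
 -109.    2.] max [549. 118. 109.]
side lid_knob 0.69 [266.3, 181.2, 46.7, 37.6] [474. -74.  53.] min [ 402. -109.    3.] max [548.  -8. 107.]
side start_top 0.5 [324.2, 264.9, 5.4, 11.2] [ 551. -463.   48.] min [ 539. -474.   41.] max [ 562. -447.   51.]
side egg_holder 0.68 [255.7, 165.1, 40.0, 22.8] [426. 200.  26.] min [354. 121.   3.] max [501. 287.  35.]
side egg_holder 0.23 [297.6, 228.8, 5.5, 3.3] [ 501. -265.   60.] min [ 498. -270.   56.] max [ 504. -260.   65.]
side bowl_bird 0.81 [295.3, 283.1, 56.4, 37.3] [ 561. -570.   54.] min [ 473. -642.   22.] max [ 590. -527.   65.]
side rack 0.7 [288.9, 226.1, 46.1, 24.3] [ 507. -305.   62.] min [ 465. -384.   47.] max [ 589. -255.   69.]
```

Run:
```python
from h import *
c=dict(np.load("top0.npz")); s=dict(np.load("side0.npz"))
a=cv2.resize(c["pixels"][150:280,160:510,::-1],(800,297),interpolation=cv2.INTER_CUBIC)
b=cv2.resize(s["pixels"][150:330,230:390,::-1],(267,300),interpolation=cv2.INTER_CUBIC)
b=cv2.resize(s["pixels"][150:300,230:390,::-1],(320,300),interpolation=cv2.INTER_CUBIC)
d=cv2.resize(c["pixels"][175:245,355:450,::-1],(400,295),interpolation=cv2.INTER_CUBIC)
o=np.zeros((600,800,3),np.uint8); o[:297]=a; o[300:,:320]=b; o[300:595,330:730]=d
cv2.imwrite("pics/crop1.png",o)
from scipy.optimize import least_squares
def circ(P,r=None):
    f=(lambda p:np.hypot(P[:,0]-p[0],P[:,1]-p[1])-(r or p[2]))
    return least_squares(f,[*np.median(P[:,:2],0),50],loss="soft_l1").x
for n,cc in(("top",c),("side",s)):
    X=cloud(cc); ok=~np.isnan(X[...,0])
    def sel(x,y,r,z0,z1):
        with np.errstate(invalid="ignore"): m=(np.hypot(X[...,0]-x,X[...,1]-y)<r)&(X[...,2]>z0)&(X[...,2]<z1)
        return X[m]
    # sphere-ish egg fits: ellipsoid upper half, a=22 c=26
    for name,x,y,z in(("egg",393,237,50),("ea",509,-362,85),("eb",541,-285,85),("ec",568,-345,85)):
        P=sel(x,y,24,z+1,z+40)
        f=lambda p:(np.sqrt(((P[:,0]-p[0])/22)**2+((P[:,1]-p[1])/22)**2+((P[:,2]-p[2])/26)**2)-1)*22
        r=least_squares(f,[x,y,z],loss="soft_l1",f_scale=2); print(n,name,r.x.round(1),len(P),np.abs(r.fun).mean().round(1))
    P=sel(476,-33,100,20,116); 
    k=P[P[:,2]>100]; print("knob",k.mean(0).round(1) if len(k) else 0,len(k),k[:,2].max() if len(k) else 0)
    w=P[(P[:,2]<45)]; print("lidwall",len(w),circ(w).round(1) if len(w)>5 else 0)
    Q=sel(525,-325,110,44,54); print("ledge",len(Q),circ(Q).round(1), )
    Q=sel(551,-463,22,44,55); print("switch",len(Q),Q.mean(0).round(1), ((Q.min(0)+Q.max(0))/2).round(1))
    Q=sel(430,205,110,28,34); r=cv2.minAreaRect(Q[:,:2].astype(np.float32)); print("holder",r)
```

```text
top egg [393.4 240.4  49.8] 148 1.5
top ea [ 511.  -365.    85.8] 154 1.4
top eb [ 544.  -283.2   86. ] 148 1.5
top ec [ 568.1 -341.1   86.2] 142 1.5
knob [479.  -29.8 112. ] 65 115.94118966482235
lidwall 54 [478.7 -30.   80.3]
ledge 1348 [ 530.8 -325.6   76.1]
switch 64 [ 550.5 -462.2   48.2] [ 549.4 -460.3   49.4]
holder ((435.5469970703125, 209.07571411132812), (112.04940032958984, 158.61534118652344), 27.113327026367188)
side egg [390.3 242.9  51.2] 62 2.1
side ea [ 509.8 -362.    85.4] 152 1.1
side eb [ 541.7 -280.7   85.6] 131 1.1
side ec [ 566.7 -337.7   85.1] 141 1.2
knob [475.6 -33.5 109.3] 43 115.24072142594065
lidwall 277 [476.2 -27.8  80.1]
ledge 863 [ 523.9 -329.7   74.3]
switch 58 [ 549.6 -462.5   48.9] [ 550.  -460.4   47.9]
holder ((433.5089416503906, 211.42245483398438), (114.83267211914062, 160.8780517578125), 27.25515365600586)
```

View pics/crop1.png

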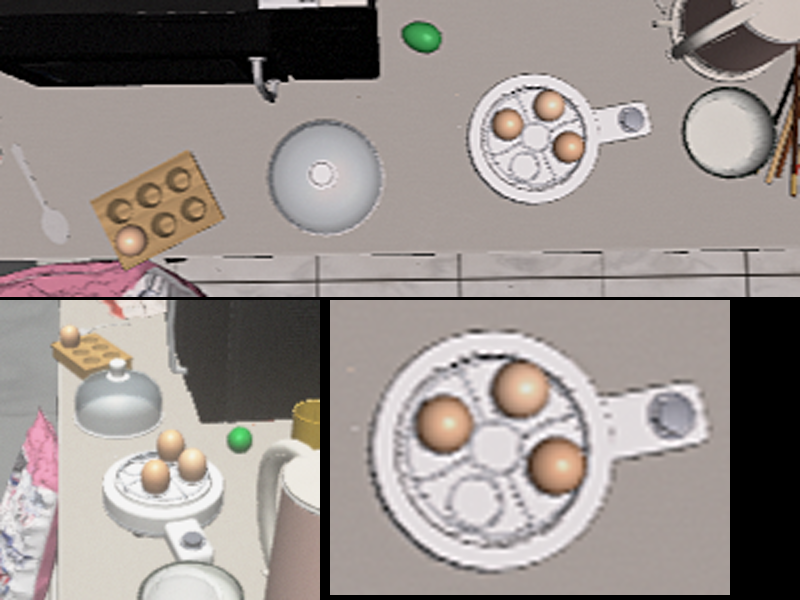

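The top picture shows two egg-shaped candidates to load. The brown egg stands in the holder's corner cup at top px (217,255). The green one lies by the stove at (344,166) and is excluded by its colour. The brown egg fits both the description and the measured cup position. The other three brown eggs are in the rack, and the empty ring is at about (389,222). The lid knob is at (301,226) and the switch at (436,203).

Averaging the two cameras, all in mm:

| Item | Position | Check |
|---|---|---|
| Egg | (392, 241) | agrees with the holder's cup |
| Cooker | (526.6, -322.8) | eggs a and b are 88 apart, c at 44 |
| ring0 | (485.8, -306.2) | |
| Switch | (549.8, -461.4) | 140.5 from the cooker's axis |

```bash
python3 -c "
from h import *
from scipy.spatial.transform import Rotation as R
o=status.get_obs();print(o['time'],o['tcp_pos'],o['q'],o['opening']);m=R.from_rotvec(o['orientation']).as_matrix();print(m.round(3),np.degrees(np.arctan2(m[1,1],m[0,1])))
c=dict(np.load('top0.npz'));cv2.imwrite('pics/egg.png',cv2.resize(c['pixels'][205:280,180:280,::-1],(600,450),interpolation=cv2.INTER_CUBIC))"
python3 -m inch '[{"x":0.3,"y":-0.3,"jaw":1},{"x":0.7,"y":-0.7},{"x":1,"y":-1},{"x":1,"y":-1}]' 20
```

```text
1.0 [149.48406609 581.09425233 231.3142575 ] [ 1.23357289e+00  1.30374930e-01  1.48818718e+00  2.55813702e-06
  1.52299750e+00 -8.53908139e-02] 85.64725155693418
[[-0.968  0.249  0.   ]
 [ 0.249  0.968  0.   ]
 [-0.     0.    -1.   ]] 75.57104663660846invalid input at $[0]: expected keys x, y, z, twist, jaw
```

View pics/egg.png

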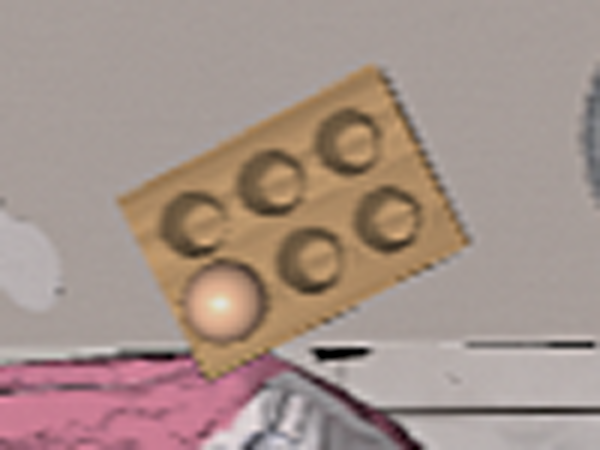

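```bash
python3 -c "
from h import *
for n in('top','side'):
    X=cloud(dict(np.load(n+'0.npz'))).reshape(-1,3);X=X[(X[:,0]>300)&(X[:,0]<385)&(X[:,1]>190)&(X[:,1]<310)];print(n,[(a,np.percentile(X[(X[:,0]>a)&(X[:,0]<a+20),2],[5,50,98]).round()) for a in(300,320,340,360)])"
python3 -m inch '[{"x":0.3,"y":-0.3,"z":0,"twist":-0.09,"jaw":1},{"x":0.7,"y":-0.7,"z":0,"twist":-0.18,"jaw":1},{"x":1,"y":-1,"z":0,"twist":-0.27,"jaw":1},{"x":1,"y":-1,"z":0,"twist":-0.36,"jaw":1}]' 20
python3 -m inch '[{"x":0.4,"y":-0.4,"z":0,"twist":-0.09,"jaw":1},{"x":0.7,"y":-0.7,"z":0,"twist":-0.18,"jaw":1},{"x":1,"y":-1,"z":0,"twist":-0.27,"jaw":1},{"x":1,"y":-1,"z":0,"twist":-0.36,"jaw":1}]' 20
python3 -m inch '[{"x":0.1,"y":-0.4,"z":0,"twist":-0.09,"jaw":1},{"x":0.3,"y":-0.7,"z":-0.2,"twist":-0.18,"jaw":1},{"x":0.425,"y":-1,"z":-0.4,"twist":-0.27,"jaw":1},{"x":0.425,"y":-1,"z":-0.7,"twist":-0.366,"jaw":1},{"x":0.425,"y":-1,"z":-0.8,"twist":-0.366,"jaw":1}]' 20
```

```text
top [(300, array([-810., -795., -455.])), (320, array([-809., -799., -412.])), (340, array([-810., -797.,   34.])), (360, array([-77.,  26.,  64.]))]
side [(300, array([-802., -570., -455.])), (320, array([-543., -471., -407.])), (340, array([-101.,   17.,   33.])), (360, array([-1., 28., 70.]))]
time: 1.4
tcp_pos: [253.3, 477.6, 231.4]
orientation: [1.263, 2.874, -0.001]
contact_force: [-0.7, 0.3, 0.2]
opening: 85.6
gripper_force: 0.0
time: 1.8
tcp_pos: [352.8, 377.7, 231.5]
orientation: [2.015, 2.408, 0.0]
contact_force: [-0.8, -0.5, 0.2]
opening: 85.0
gripper_force: 0.0
time: 2.3
tcp_pos: [390.9, 279.4, 148.4]
orientation: [-2.611, -1.747, 0.006]
contact_force: [-1.4, -0.1, -0.7]
opening: 85.5
gripper_force: 0.0
```

```bash
python3 -m inch '[{"x":0,"y":-0.2,"z":0,"twist":0,"jaw":1},{"x":0,"y":-0.4,"z":0,"twist":0,"jaw":1},{"x":0,"y":-0.4,"z":-0.1,"twist":0,"jaw":1},{"x":0,"y":-0.4,"z":-0.2,"twist":0,"jaw":1},{"x":0,"y":-0.4,"z":-0.2,"twist":0,"jaw":1}]' 20
python3 - <<'E'
from h import *
ims=[]
for n,(x,y) in(("top",(165,195)),("side",(220,130))):
    c=read_camera(n); ims.append(cv2.resize(c["pixels"][y:y+75,x:x+100,::-1],(400,300),interpolation=cv2.INTER_CUBIC))
cv2.imwrite("pics/a.png",np.hstack(ims))
E
```

```text
time: 2.8
tcp_pos: [390.8, 241.4, 129.6]
orientation: [-2.604, -1.756, 0.004]
contact_force: [-1.0, -0.5, -0.3]
opening: 85.5
gripper_force: 0.0
```

View pics/a.png

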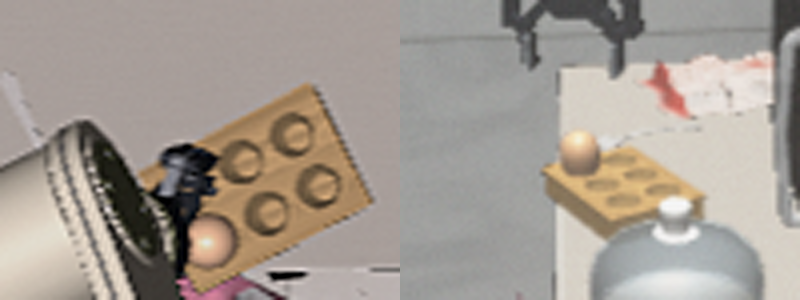

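The side view shows the open fingers straddling the egg at side px about (365,163). I'll lower.

```bash
python3 -m inch '[{"x":0.01,"y":0,"z":-0.2,"twist":0,"jaw":1},{"x":0.01,"y":0,"z":-0.4,"twist":0,"jaw":1},{"x":0.01,"y":0,"z":-0.6,"twist":0,"jaw":1},{"x":0.01,"y":0,"z":-0.8,"twist":0,"jaw":1},{"x":0.01,"y":0,"z":-0.9,"twist":0,"jaw":1},{"x":0.01,"y":0,"z":-1,"twist":0,"jaw":1},{"x":0.01,"y":0,"z":-1,"twist":0,"jaw":1},{"x":0.01,"y":0,"z":-1,"twist":0,"jaw":1}]' 20
```

```text
time: 3.7
tcp_pos: [393.3, 241.4, 31.9]
orientation: [2.607, 1.753, 0.001]
contact_force: [-0.1, -0.4, 0.6]
opening: 85.4
gripper_force: 0.0
```

```bash
python3 -m inch '[{"x":0,"y":0,"z":-0.01,"twist":0,"jaw":0.5},{"x":0,"y":0,"z":-0.01,"twist":0,"jaw":0.25},{"x":0,"y":0,"z":-0.01,"twist":0,"jaw":0.15},{"x":0,"y":0,"z":-0.01,"twist":0,"jaw":0.1},{"x":0,"y":0,"z":-0.01,"twist":0,"jaw":0.05},{"x":0,"y":0,"z":-0.01,"twist":0,"jaw":0},{"x":0,"y":0,"z":-0.01,"twist":0,"jaw":-0.2},{"x":0,"y":0,"z":-0.01,"twist":0,"jaw":-0.5},{"x":0,"y":0,"z":-0.01,"twist":0,"jaw":-1},{"x":0,"y":0,"z":-0.01,"twist":0,"jaw":-1}]' 20
python3 -m inch '[{"x":0,"y":0,"z":0.02,"twist":0,"jaw":-1},{"x":0,"y":0,"z":0.06,"twist":0,"jaw":-1},{"x":0,"y":0,"z":0.15,"twist":0,"jaw":-1},{"x":0,"y":0,"z":0.3,"twist":0,"jaw":-1},{"x":0,"y":0,"z":0.5,"twist":0,"jaw":-1},{"x":0,"y":0,"z":0.7,"twist":0,"jaw":-1},{"x":0,"y":0,"z":0.9,"twist":0,"jaw":-1},{"x":0,"y":0,"z":1,"twist":0,"jaw":-1}]' 20
```

```text
time: 4.7
tcp_pos: [392.4, 241.4, 30.3]
orientation: [-2.606, -1.753, 0.001]
contact_force: [-4.9, 2.0, 4.8]
opening: 41.5
gripper_force: 19.9
time: 5.5
tcp_pos: [394.3, 241.5, 133.1]
orientation: [2.606, 1.752, 0.006]
contact_force: [-0.1, 0.0, -0.5]
opening: 41.6
gripper_force: 20.4
```

```bash
python3 -m inch '[{"x":0,"y":-0.05,"z":0.2,"twist":0,"jaw":-1},{"x":0.03,"y":-0.2,"z":0.4,"twist":0,"jaw":-1},{"x":0.08,"y":-0.45,"z":0.6,"twist":0,"jaw":-1},{"x":0.12,"y":-0.7,"z":0.6,"twist":0,"jaw":-1},{"x":0.17,"y":-1,"z":0.6,"twist":0,"jaw":-1}]' 20
for i in 1; do python3 -m inch '[{"x":0.05,"y":-0.3,"z":0,"twist":0,"jaw":-1},{"x":0.1,"y":-0.6,"z":0,"twist":0,"jaw":-1},{"x":0.17,"y":-1,"z":0,"twist":0,"jaw":-1}]' 20; done
python3 -m inch '[{"x":0.05,"y":-0.3,"z":0,"twist":0,"jaw":-1},{"x":0.1,"y":-0.6,"z":0,"twist":0,"jaw":-1},{"x":0.17,"y":-1,"z":0,"twist":0,"jaw":-1}]' 20
python3 -m inch '[{"x":0.05,"y":-0.3,"z":0,"twist":0,"jaw":-1},{"x":0.1,"y":-0.6,"z":0,"twist":0,"jaw":-1},{"x":0.17,"y":-1,"z":0,"twist":0,"jaw":-1}]' 20
python3 -m inch '[{"x":0.05,"y":-0.3,"z":0,"twist":0,"jaw":-1},{"x":0.1,"y":-0.6,"z":0,"twist":0,"jaw":-1},{"x":0.17,"y":-0.9,"z":0,"twist":0,"jaw":-1},{"x":0.17,"y":-1,"z":0,"twist":0,"jaw":-1}]' 20
python3 -m inch '[{"x":0.03,"y":-0.2,"z":0,"twist":0,"jaw":-1},{"x":0.06,"y":-0.35,"z":-0.2,"twist":0,"jaw":-1},{"x":0.08,"y":-0.474,"z":-0.3,"twist":0,"jaw":-1},{"x":0.08,"y":-0.474,"z":-0.35,"twist":0,"jaw":-1},{"x":0.08,"y":-0.474,"z":-0.35,"twist":0,"jaw":-1},{"x":0.08,"y":-0.474,"z":-0.35,"twist":0,"jaw":-1}]' 20
```

```text
time: 6.0
tcp_pos: [410.6, 140.5, 191.4]
orientation: [2.606, 1.754, 0.003]
contact_force: [0.4, -0.5, -0.3]
opening: 41.3
gripper_force: 20.4
time: 6.3
tcp_pos: [426.9, 40.3, 190.4]
orientation: [2.606, 1.754, 0.001]
contact_force: [1.1, 0.7, -0.8]
opening: 41.4
gripper_force: 20.4
time: 6.6
tcp_pos: [443.9, -59.8, 190.4]
orientation: [2.607, 1.754, 0.001]
contact_force: [0.7, 0.3, -0.1]
opening: 41.5
gripper_force: 20.4
time: 6.9
tcp_pos: [460.9, -159.8, 190.3]
orientation: [-2.607, -1.753, -0.0]
contact_force: [1.2, 0.2, -0.0]
opening: 41.5
gripper_force: 20.4
time: 7.3
tcp_pos: [478.0, -261.6, 190.1]
orientation: [2.608, 1.75, -0.001]
contact_force: [-0.1, 0.2, 0.2]
opening: 41.5
gripper_force: 20.5
time: 7.9
tcp_pos: [486.0, -305.6, 155.6]
orientation: [-2.606, -1.753, -0.0]
contact_force: [0.6, 0.3, -0.7]
opening: 41.4
gripper_force: 20.5
```

```bash
cat > fit.py <<'E'
from h import *
from scipy.optimize import least_squares
import sys
z=float(sys.argv[1]); tag=sys.argv[2]; ims=[]
for n,(x,y) in(("top",(345,165)),("side",(260,175))):
    c=read_camera(n); X=cloud(c)
    ims.append(cv2.resize(c["pixels"][y:y+75,x:x+100,::-1],(400,300),interpolation=cv2.INTER_CUBIC))
    p=c["pixels"].astype(int); brown=(p[...,0]-p[...,2]>40)&(p[...,0]>110)
    for name,x,y,zz in(("egg",486,-306,z),("a",510,-363,85),("b",543,-282,85),("c",567,-339,85)):
        m=brown&(np.hypot(X[...,0]-x,X[...,1]-y)<27)&(abs(X[...,2]-zz)<28)
        P=X[m]
        if len(P)<15: print(n,name,len(P)); continue
        def f(q):
            d=P-q; return (np.sqrt((d[:,0]**2+d[:,1]**2)/22**2+(d[:,2]/np.where(d[:,2]>0,26,34))**2)-1)*22
        r=least_squares(f,[x,y,zz],loss="soft_l1",f_scale=2); print(n,name,r.x.round(1),len(P),np.abs(r.fun).mean().round(1))
cv2.imwrite(f"pics/{tag}.png",np.hstack(ims))
E
python3 fit.py 175 b
```

```text
top egg 0
top a 0
top b [ 542.9 -285.5   86.4] 54 1.3
top c 0
side egg [ 485.5 -303.3  175.4] 138 1.1
side a [ 509.8 -362.3   85.5] 151 1.1
side b [ 541.7 -279.8   86.1] 136 1.1
side c [ 566.6 -337.4   85.5] 128 1.1
```

View pics/b.png

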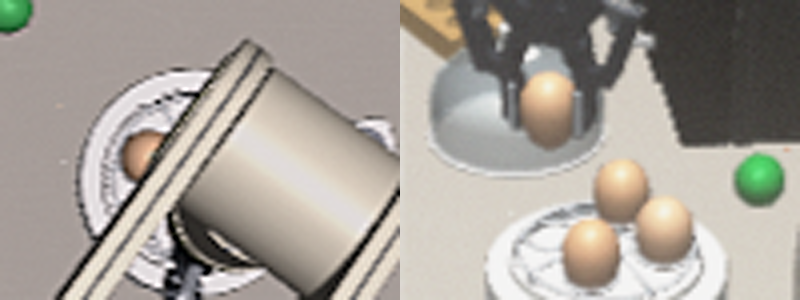

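The side view shows the egg held upright between the fingers. Relative to ring0 in the same camera frame it needs a shift of about (-0.6, -1.4) mm.

```bash
python3 -m inch '[{"x":-0.006,"y":-0.014,"z":-0.1,"twist":0,"jaw":-1},{"x":-0.006,"y":-0.014,"z":-0.25,"twist":0,"jaw":-1},{"x":-0.006,"y":-0.014,"z":-0.4,"twist":0,"jaw":-1},{"x":-0.006,"y":-0.014,"z":-0.55,"twist":0,"jaw":-1},{"x":-0.006,"y":-0.014,"z":-0.65,"twist":0,"jaw":-1},{"x":-0.006,"y":-0.014,"z":-0.72,"twist":0,"jaw":-1},{"x":-0.006,"y":-0.014,"z":-0.77,"twist":0,"jaw":-1},{"x":-0.006,"y":-0.014,"z":-0.8,"twist":0,"jaw":-1},{"x":-0.006,"y":-0.014,"z":-0.82,"twist":0,"jaw":-1},{"x":-0.006,"y":-0.014,"z":-0.84,"twist":0,"jaw":-1},{"x":-0.006,"y":-0.014,"z":-0.85,"twist":0,"jaw":-1},{"x":-0.006,"y":-0.014,"z":-0.85,"twist":0,"jaw":-1}]' 20
python3 -m inch '[{"x":0,"y":0,"z":-0.01,"twist":0,"jaw":-1},{"x":0,"y":0,"z":-0.02,"twist":0,"jaw":-1},{"x":0,"y":0,"z":-0.025,"twist":0,"jaw":-1},{"x":0,"y":0,"z":-0.025,"twist":0,"jaw":-1}]' 20
python3 fit.py 88 c
```

```text
time: 9.2
tcp_pos: [485.5, -307.8, 70.5]
orientation: [2.607, 1.753, 0.0]
contact_force: [1.0, -0.4, -0.8]
opening: 41.7
gripper_force: 20.5
time: 9.6
tcp_pos: [485.4, -307.7, 67.8]
orientation: [2.607, 1.753, 0.0]
contact_force: [1.7, 0.7, -0.2]
opening: 41.5
gripper_force: 20.6
top egg 0
top a 0
top b [ 543.5 -282.4   85.7] 49 1.2
top c 0
side egg [ 484.4 -305.5   87.5] 133 1.2
side a [ 509.8 -362.    85.6] 152 1.3
side b [ 540.9 -279.7   86.5] 87 1.3
side c [ 566.7 -337.8   85.3] 132 1.2
```

```bash
python3 -m inch '[{"x":0,"y":0.005,"z":-0.01,"twist":0,"jaw":-1},{"x":0,"y":0.005,"z":-0.01,"twist":0,"jaw":-1}]' 20
python3 -m inch '[{"x":0,"y":0,"z":-0.01,"twist":0,"jaw":-1},{"x":0,"y":0,"z":-0.01,"twist":0,"jaw":-1},{"x":0,"y":0,"z":-0.01,"twist":0,"jaw":-1}]' 20
```

```text
time: 9.9
tcp_pos: [485.4, -307.1, 66.7]
orientation: [-2.607, -1.753, -0.0]
contact_force: [0.2, 0.7, -0.2]
opening: 41.3
gripper_force: 20.6
time: 10.2
tcp_pos: [485.6, -307.1, 66.1]
orientation: [2.607, 1.753, 0.001]
contact_force: [0.0, 2.1, 3.6]
opening: 41.4
gripper_force: 20.8
```

```bash
python3 -m inch '[{"x":0,"y":0,"z":0,"twist":0,"jaw":0},{"x":0,"y":0,"z":0,"twist":0,"jaw":0.1},{"x":0,"y":0,"z":0,"twist":0,"jaw":0.2},{"x":0,"y":0,"z":0,"twist":0,"jaw":0.35},{"x":0,"y":0,"z":0,"twist":0,"jaw":0.5},{"x":0,"y":0,"z":0,"twist":0,"jaw":0.5},{"x":0,"y":0,"z":0,"twist":0,"jaw":0.5},{"x":0,"y":0,"z":0,"twist":0,"jaw":0.5}]' 20
python3 -m inch '[{"x":0,"y":0,"z":0.05,"twist":0,"jaw":0.5},{"x":0,"y":0,"z":0.15,"twist":0,"jaw":0.5},{"x":0,"y":0,"z":0.3,"twist":0,"jaw":0.5},{"x":0,"y":0,"z":0.5,"twist":0,"jaw":0.5},{"x":0,"y":0,"z":0.75,"twist":0,"jaw":0.5},{"x":0,"y":0,"z":1,"twist":0,"jaw":0.5}]' 20
python3 -m inch '[{"x":-0.02,"y":0.35,"z":0.3,"twist":0,"jaw":0.5},{"x":-0.05,"y":0.7,"z":0.3,"twist":0,"jaw":0.5},{"x":-0.05,"y":1,"z":0.3,"twist":0,"jaw":0.5}]' 20
python3 -m inch '[{"x":-0.02,"y":0.4,"z":0,"twist":0,"jaw":0.5},{"x":-0.03,"y":0.8,"z":0,"twist":0,"jaw":0.5},{"x":-0.03,"y":1,"z":0,"twist":0,"jaw":0.5}]' 20
python3 fit.py 86 d
```

```text
time: 11.0
tcp_pos: [485.4, -307.2, 65.8]
orientation: [2.607, 1.753, -0.0]
contact_force: [0.7, 0.2, -0.2]
opening: 64.1
gripper_force: 0.0
time: 11.6
tcp_pos: [485.6, -307.3, 168.3]
orientation: [2.606, 1.752, 0.001]
contact_force: [0.9, -0.5, -0.1]
opening: 64.2
gripper_force: 0.0
time: 11.9
tcp_pos: [481.2, -206.6, 199.2]
orientation: [2.604, 1.75, 0.004]
contact_force: [0.0, -0.0, -0.3]
opening: 64.0
gripper_force: 0.0
time: 12.2
tcp_pos: [477.5, -104.7, 197.6]
orientation: [2.605, 1.754, 0.003]
contact_force: [0.5, -0.4, -0.9]
opening: 64.1
gripper_force: 0.0
top egg [ 486.2 -308.2   86. ] 116 1.4
top a [ 510.9 -364.9   85.5] 106 1.4
top b [ 543.5 -282.5   86.2] 107 1.3
top c [ 568.2 -340.3   85.3] 109 1.3
side egg [ 484.7 -304.5   85.5] 135 1.2
side a [ 509.1 -361.8   85.7] 155 1.2
side b [ 541.6 -279.7   86.1] 131 1.2
side c [ 567.1 -337.1   86.1] 130 1.3
```

View pics/d.png

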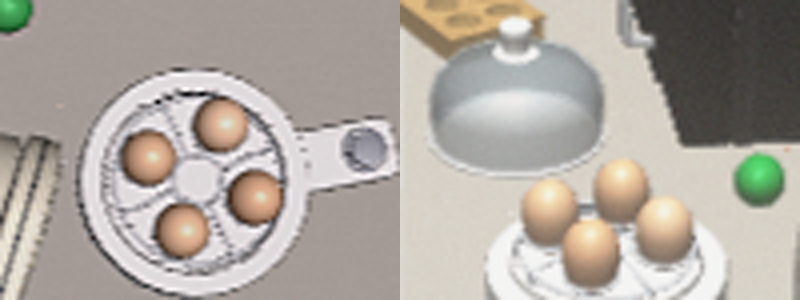

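All four eggs stand upright in the rack at origin height ~85–86 mm, and the new egg is within 1 mm of ring0. Next is the lid, knob at about (477.5, -29).

```bash
python3 -m inch '[{"x":0,"y":0.3,"z":0,"twist":0,"jaw":0.5},{"x":0,"y":0.6,"z":0,"twist":0,"jaw":0.5},{"x":0,"y":0.77,"z":0,"twist":0,"jaw":0.5},{"x":0,"y":0.77,"z":-0.2,"twist":0,"jaw":0.5},{"x":0,"y":0.77,"z":-0.3,"twist":0,"jaw":0.5},{"x":0,"y":0.77,"z":-0.4,"twist":0,"jaw":0.5},{"x":0,"y":0.77,"z":-0.4,"twist":0,"jaw":0.5},{"x":0,"y":0.77,"z":-0.4,"twist":0,"jaw":0.5}]' 20
cat > lid.py <<'E'
from h import *
from scipy.optimize import least_squares
import sys
x,y,z=map(float,sys.argv[1:4])
for n in("side","top"):
    c=read_camera(n); X=cloud(c); m=(np.hypot(X[...,0]-x,X[...,1]-y)<92)
    for lo,hi in((10,25),(25,40)):
        P=X[m&(X[...,2]>z+lo)&(X[...,2]<z+hi)]
        P=P[np.hypot(P[:,0]-x,P[:,1]-y)>70]
        if len(P)>20:
            r=least_squares(lambda q:np.hypot(P[:,0]-q[0],P[:,1]-q[1])-81.5,[x,y],loss="soft_l1"); print(n,lo,r.x.round(1),len(P),np.abs(r.fun).mean().round(1))
    k=X[(np.hypot(X[...,0]-x,X[...,1]-y)<20)&(X[...,2]>z+100)&(X[...,2]<z+118)]
    if len(k): print(n,"knob",k.mean(0).round(1),len(k))
E
python3 lid.py 477.5 -29 0
```

```text
time: 13.1
tcp_pos: [477.4, -30.8, 156.0]
orientation: [-2.608, -1.752, 0.0]
contact_force: [0.3, 0.1, 0.2]
opening: 63.9
gripper_force: 0.0
side 10 [476.1 -26. ] 145 1.6
side 25 [476.2 -26.4] 162 1.5
side knob [475.9 -34.6 110.1] 46
```

```bash
python3 -m inch '[{"x":0,"y":0.025,"z":-0.2,"twist":0,"jaw":0.5},{"x":0,"y":0.025,"z":-0.4,"twist":0,"jaw":0.5},{"x":0,"y":0.025,"z":-0.55,"twist":0,"jaw":0.5},{"x":0,"y":0.025,"z":-0.65,"twist":0,"jaw":0.5},{"x":0,"y":0.025,"z":-0.69,"twist":0,"jaw":0.5},{"x":0,"y":0.025,"z":-0.69,"twist":0,"jaw":0.5},{"x":0,"y":0.025,"z":-0.69,"twist":0,"jaw":0.5}]' 20
python3 -m inch '[{"x":0,"y":0,"z":0,"twist":0,"jaw":0},{"x":0,"y":0,"z":0,"twist":0,"jaw":-0.2},{"x":0,"y":0,"z":0,"twist":0,"jaw":-0.3},{"x":0,"y":0,"z":0,"twist":0,"jaw":-0.4},{"x":0,"y":0,"z":0,"twist":0,"jaw":-0.6},{"x":0,"y":0,"z":0,"twist":0,"jaw":-1},{"x":0,"y":0,"z":0,"twist":0,"jaw":-1},{"x":0,"y":0,"z":0,"twist":0,"jaw":-1},{"x":0,"y":0,"z":0,"twist":0,"jaw":-1}]' 50
```

```text
time: 13.9
tcp_pos: [478.0, -27.9, 87.7]
orientation: [2.606, 1.752, 0.001]
contact_force: [0.5, 0.7, 0.2]
opening: 63.9
gripper_force: 0.0
time: 14.8
tcp_pos: [477.7, -27.8, 87.4]
orientation: [2.607, 1.753, 0.001]
contact_force: [-1.8, 1.0, 6.0]
opening: 25.7
gripper_force: 48.8
```

```bash
python3 -m inch '[{"x":0,"y":0,"z":0.03,"twist":0,"jaw":-1},{"x":0,"y":0,"z":0.1,"twist":0,"jaw":-1},{"x":0,"y":0,"z":0.25,"twist":0,"jaw":-1},{"x":0,"y":0,"z":0.45,"twist":0,"jaw":-1},{"x":0,"y":0,"z":0.65,"twist":0,"jaw":-1},{"x":0,"y":0,"z":0.85,"twist":0,"jaw":-1},{"x":0,"y":0,"z":1,"twist":0,"jaw":-1}]' 50
python3 -m inch '[{"x":0,"y":0,"z":0.15,"twist":0,"jaw":-1},{"x":0,"y":0,"z":0.3,"twist":0,"jaw":-1},{"x":0,"y":0,"z":0.3,"twist":0,"jaw":-1},{"x":0,"y":0,"z":0.3,"twist":0,"jaw":-1}]' 50
python3 lid.py 477.5 -28 130
python3 - <<'E'
from h import *
c=read_camera("side"); cv2.imwrite("pics/e.png",cv2.resize(c["pixels"][125:275,230:390,::-1],(640,600),interpolation=cv2.INTER_CUBIC))
E
```

```text
time: 15.5
tcp_pos: [477.6, -27.7, 188.3]
orientation: [2.606, 1.753, 0.001]
contact_force: [0.6, 0.4, -2.7]
opening: 25.6
gripper_force: 49.3
time: 15.9
tcp_pos: [477.4, -27.7, 216.7]
orientation: [2.607, 1.753, 0.0]
contact_force: [-0.3, -0.3, -2.8]
opening: 25.4
gripper_force: 49.4
side 10 [476.1 -26.3] 182 1.6
side 25 [475.5 -26.1] 190 1.5
side knob [473.8 -35.4 239.8] 56
```

View pics/e.png

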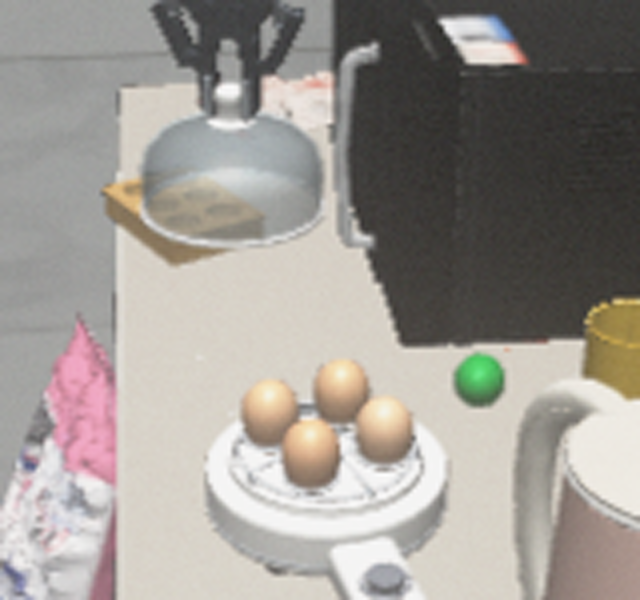

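The side view shows the lid hanging level from the gripper and clear of the oven handle. To the cooker it is (+49, -295) mm. I'll move in y first and in x after passing the oven.

```bash
python3 -m inch '[{"x":0,"y":-0.1,"z":0,"twist":0,"jaw":-1},{"x":0,"y":-0.3,"z":0,"twist":0,"jaw":-1},{"x":0,"y":-0.55,"z":0,"twist":0,"jaw":-1},{"x":0,"y":-0.8,"z":0,"twist":0,"jaw":-1},{"x":0,"y":-1,"z":0,"twist":0,"jaw":-1}]' 50
python3 -m inch '[{"x":0,"y":-0.25,"z":0,"twist":0,"jaw":-1},{"x":0.05,"y":-0.5,"z":0,"twist":0,"jaw":-1},{"x":0.15,"y":-0.75,"z":0,"twist":0,"jaw":-1},{"x":0.25,"y":-1,"z":0,"twist":0,"jaw":-1}]' 50
python3 -m inch '[{"x":0.08,"y":-0.25,"z":0,"twist":0,"jaw":-1},{"x":0.16,"y":-0.5,"z":0,"twist":0,"jaw":-1},{"x":0.24,"y":-0.75,"z":0,"twist":0,"jaw":-1},{"x":0.24,"y":-0.9,"z":0,"twist":0,"jaw":-1},{"x":0.24,"y":-0.95,"z":0,"twist":0,"jaw":-1},{"x":0.24,"y":-0.95,"z":0,"twist":0,"jaw":-1},{"x":0.24,"y":-0.95,"z":0,"twist":0,"jaw":-1},{"x":0.24,"y":-0.95,"z":0,"twist":0,"jaw":-1}]' 50
python3 lid.py 526.4 -322.5 130
```

```text
time: 16.55
tcp_pos: [476.9, -129.5, 216.2]
orientation: [-2.607, -1.752, 0.001]
contact_force: [0.6, -0.6, -2.6]
opening: 25.6
gripper_force: 49.3
time: 16.95
tcp_pos: [502.0, -229.4, 216.2]
orientation: [-2.607, -1.752, 0.001]
contact_force: [0.1, 0.7, -2.5]
opening: 25.6
gripper_force: 49.4
time: 17.75
tcp_pos: [526.4, -321.7, 216.9]
orientation: [-2.606, -1.754, -0.0]
contact_force: [0.2, 0.4, -1.9]
opening: 25.6
gripper_force: 49.6
side 10 [ 525.2 -320.2] 253 1.1
side 25 [ 525.3 -320.1] 258 1.2
side knob [ 523.1 -329.1  240.1] 84
top 10 [ 527.1 -324.7] 24 0.3
top 25 [ 527.1 -324.9] 23 0.3
top knob [ 514.5 -307.5  231.4] 1
```

```bash
python3 -m inch '[{"x":0,"y":0,"z":-0.1,"twist":0,"jaw":-1},{"x":0,"y":0,"z":-0.25,"twist":0,"jaw":-1},{"x":0,"y":0,"z":-0.4,"twist":0,"jaw":-1},{"x":0,"y":0,"z":-0.52,"twist":0,"jaw":-1},{"x":0,"y":0,"z":-0.6,"twist":0,"jaw":-1},{"x":0,"y":0,"z":-0.64,"twist":0,"jaw":-1},{"x":0,"y":0,"z":-0.66,"twist":0,"jaw":-1},{"x":0,"y":0,"z":-0.66,"twist":0,"jaw":-1}]' 50
python3 -m inch '[{"x":0,"y":0,"z":-0.02,"twist":0,"jaw":-1},{"x":0,"y":0,"z":-0.04,"twist":0,"jaw":-1},{"x":0,"y":0,"z":-0.06,"twist":0,"jaw":-1},{"x":0,"y":0,"z":-0.08,"twist":0,"jaw":-1},{"x":0,"y":0,"z":-0.1,"twist":0,"jaw":-1},{"x":0,"y":0,"z":-0.11,"twist":0,"jaw":-1},{"x":0,"y":0,"z":-0.11,"twist":0,"jaw":-1}]' 50
```

```text
time: 18.65
tcp_pos: [526.5, -322.8, 150.9]
orientation: [2.607, 1.753, 0.0]
contact_force: [-0.4, 0.1, -2.2]
opening: 25.3
gripper_force: 49.6
time: 19.35
tcp_pos: [526.2, -322.6, 139.5]
orientation: [-2.607, -1.753, 0.0]
contact_force: [-1.2, -0.1, -1.5]
opening: 25.2
gripper_force: 49.6
```

```bash
python3 -m inch '[{"x":0,"y":0,"z":-0.01,"twist":0,"jaw":-1},{"x":0,"y":0,"z":-0.015,"twist":0,"jaw":-1},{"x":0,"y":0,"z":-0.015,"twist":0,"jaw":-1}]' 50
python3 -m inch '[{"x":0,"y":0,"z":-0.005,"twist":0,"jaw":-1},{"x":0,"y":0,"z":-0.005,"twist":0,"jaw":-1}]' 50
```

```text
time: 19.65
tcp_pos: [526.3, -322.7, 138.2]
orientation: [-2.607, -1.753, 0.0]
contact_force: [-0.3, -0.8, -1.5]
opening: 25.4
gripper_force: 49.6
time: 19.85
tcp_pos: [526.4, -322.7, 137.8]
orientation: [-2.607, -1.753, 0.0]
contact_force: [-0.2, 0.6, -2.8]
opening: 25.2
gripper_force: 49.6
```

```bash
python3 -m inch '[{"x":0,"y":0,"z":-0.005,"twist":0,"jaw":-1},{"x":0,"y":0,"z":-0.005,"twist":0,"jaw":-1}]' 50
python3 -m inch '[{"x":0,"y":0,"z":-0.005,"twist":0,"jaw":-1},{"x":0,"y":0,"z":-0.005,"twist":0,"jaw":-1}]' 50
```

```text
time: 20.05
tcp_pos: [526.4, -322.8, 137.5]
orientation: [2.607, 1.753, -0.0]
contact_force: [-1.6, 0.6, -0.9]
opening: 25.4
gripper_force: 49.8
time: 20.25
tcp_pos: [526.4, -322.8, 137.5]
orientation: [2.607, 1.753, 0.0]
contact_force: [-4.8, 1.7, 5.4]
opening: 25.7
gripper_force: 50.5
```

Contact shows at z 137.5, as predicted. I'll release, rise and look.

```bash
python3 -m inch '[{"x":0,"y":0,"z":0,"twist":0,"jaw":-0.35},{"x":0,"y":0,"z":0,"twist":0,"jaw":-0.2},{"x":0,"y":0,"z":0,"twist":0,"jaw":0},{"x":0,"y":0,"z":0,"twist":0,"jaw":0.2},{"x":0,"y":0,"z":0,"twist":0,"jaw":0.4},{"x":0,"y":0,"z":0,"twist":0,"jaw":0.4},{"x":0,"y":0,"z":0,"twist":0,"jaw":0.4}]' 20
python3 -m inch '[{"x":0,"y":0,"z":0.05,"twist":0,"jaw":0.4},{"x":0,"y":0,"z":0.2,"twist":0,"jaw":0.4},{"x":0,"y":0,"z":0.5,"twist":0,"jaw":0.4},{"x":0,"y":0,"z":0.8,"twist":0,"jaw":0.2},{"x":0,"y":0,"z":0.8,"twist":0,"jaw":-0.5}]' 20
python3 -m inch '[{"x":0.05,"y":-0.3,"z":0,"twist":0,"jaw":-1},{"x":0.1,"y":-0.6,"z":0,"twist":0,"jaw":-1},{"x":0.2,"y":-1,"z":0,"twist":0,"jaw":-1},{"x":0.2,"y":-1,"z":0,"twist":0,"jaw":-1}]' 20
python3 lid.py 526.4 -322.5 50
python3 - <<'E'
from h import *
c=read_camera("side"); a=cv2.resize(c["pixels"][175:275,260:370,::-1],(440,400),interpolation=cv2.INTER_CUBIC)
m=models.silhouettes("side","lid"); print([(r["confidence"],r["bbox"]) for r in m[:2]])
X=cloud(c); s=X[(np.hypot(X[...,0]-526,X[...,1]+322)<15)&(X[...,2]>120)]; print("knob top",np.percentile(s[:,2],[50,98]))
cv2.imwrite("pics/f.png",a)
E
```

```text
time: 20.95
tcp_pos: [526.4, -322.7, 136.8]
orientation: [-2.607, -1.753, 0.0]
contact_force: [0.4, -1.1, 0.3]
opening: 59.9
gripper_force: 0.0
time: 21.45
tcp_pos: [528.9, -324.5, 224.4]
orientation: [2.599, 1.748, 0.006]
contact_force: [0.5, -0.6, 1.4]
opening: 38.2
gripper_force: 0.0
time: 21.85
tcp_pos: [545.7, -426.6, 215.2]
orientation: [-2.609, -1.749, 0.002]
contact_force: [-0.3, 0.2, 0.1]
opening: -0.0
gripper_force: 0.0
side 10 [ 525.4 -320.8] 241 1.0
side 25 [ 525.2 -320.8] 229 1.1
side knob [ 524.1 -328.6  160.3] 72
top 25 [ 527.  -325.8] 25 0.4
top knob [ 526.6 -324.5  163.1] 80
[(0.6, [283.3, 205.6, 53.5, 50.3])]
knob top [159.98415797 632.37706857]
```

View pics/f.png

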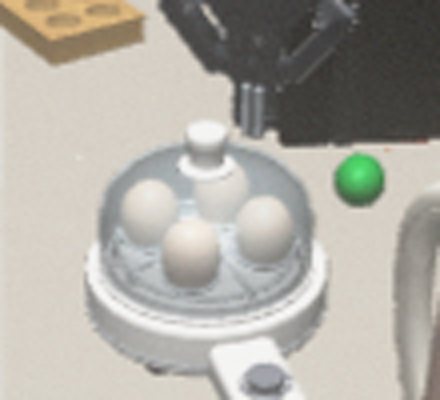

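The side view shows the lid level on the ledge. The knob top is at ~164 mm as it should be, and all the eggs are upright inside. Now the switch.

```bash
python3 -m inch '[{"x":0.035,"y":-0.2,"z":0,"twist":0,"jaw":-1},{"x":0.035,"y":-0.395,"z":0,"twist":0,"jaw":-1},{"x":0.035,"y":-0.395,"z":-0.3,"twist":0,"jaw":-1},{"x":0.035,"y":-0.395,"z":-0.6,"twist":0,"jaw":-1},{"x":0.035,"y":-0.395,"z":-0.9,"twist":0,"jaw":-1},{"x":0.035,"y":-0.395,"z":-1,"twist":0,"jaw":-1},{"x":0.035,"y":-0.395,"z":-1,"twist":0,"jaw":-1},{"x":0.035,"y":-0.395,"z":-1,"twist":0,"jaw":-1}]' 20
python3 -m inch '[{"x":0,"y":0,"z":-0.2,"twist":0,"jaw":-1},{"x":0,"y":0,"z":-0.4,"twist":0,"jaw":-1},{"x":0,"y":0,"z":-0.52,"twist":0,"jaw":-1},{"x":0,"y":0,"z":-0.58,"twist":0,"jaw":-1},{"x":0,"y":0,"z":-0.62,"twist":0,"jaw":-1},{"x":0,"y":0,"z":-0.62,"twist":0,"jaw":-1}]' 20
```

```text
time: 22.85
tcp_pos: [550.7, -462.3, 119.0]
orientation: [2.605, 1.752, 0.001]
contact_force: [0.2, -0.4, 0.4]
opening: 0.1
gripper_force: 0.0
time: 23.45
tcp_pos: [550.1, -462.4, 55.3]
orientation: [2.607, 1.753, 0.0]
contact_force: [1.1, 0.3, 0.8]
opening: -0.4
gripper_force: 0.0
```

```bash
python3 -m inch '[{"x":0,"y":0,"z":-0.04,"twist":0,"jaw":-1},{"x":0,"y":0,"z":-0.07,"twist":0,"jaw":-1},{"x":0,"y":0,"z":-0.09,"twist":0,"jaw":-1},{"x":0,"y":0,"z":-0.1,"twist":0,"jaw":-1},{"x":0,"y":0,"z":-0.11,"twist":0,"jaw":-1},{"x":0,"y":0,"z":-0.11,"twist":0,"jaw":-1}]' 20
python3 -m inch '[{"x":0,"y":0,"z":-0.01,"twist":0,"jaw":-1},{"x":0,"y":0,"z":-0.01,"twist":0,"jaw":-1},{"x":0,"y":0,"z":-0.015,"twist":0,"jaw":-1},{"x":0,"y":0,"z":-0.015,"twist":0,"jaw":-1}]' 20
```

```text
time: 24.05
tcp_pos: [550.1, -462.4, 44.1]
orientation: [2.606, 1.753, 0.0]
contact_force: [1.6, -2.0, 1.9]
opening: 0.4
gripper_force: 1.1
time: 24.45
tcp_pos: [550.1, -462.4, 43.0]
orientation: [2.606, 1.753, 0.0]
contact_force: [-0.1, 0.3, 6.3]
opening: 0.1
gripper_force: 3.0
```

```bash
python3 -m inch '[{"x":0,"y":0,"z":-0.006,"twist":0,"jaw":-1},{"x":0,"y":0,"z":-0.01,"twist":0,"jaw":-1},{"x":0,"y":0,"z":-0.01,"twist":0,"jaw":-1}]' 20
python3 -m inch '[{"x":0,"y":0,"z":0.05,"twist":0,"jaw":-1},{"x":0,"y":0,"z":0.3,"twist":0,"jaw":-1},{"x":0,"y":0,"z":0.7,"twist":0,"jaw":-1},{"x":0,"y":0,"z":1,"twist":0,"jaw":-1}]' 20
python3 -m inch '[{"x":-0.3,"y":-0.1,"z":0.3,"twist":0,"jaw":-1},{"x":-0.6,"y":-0.1,"z":0.6,"twist":0,"jaw":-1},{"x":-1,"y":-0.1,"z":0.9,"twist":0,"jaw":-1},{"x":-1,"y":-0.1,"z":0.9,"twist":0,"jaw":-1},{"x":-1,"y":-0.1,"z":0.9,"twist":0,"jaw":-1}]' 20
python3 lid.py 526.4 -322.5 50
python3 - <<'E'
from h import *
for n in("side","top"):
    c=read_camera(n); X=cloud(c)
    s=X[(np.hypot(X[...,0]-550,X[...,1]+461.5)<9)&(X[...,2]<70)]; print(n,"switch z",len(s),np.median(s[:,2]) if len(s) else 0)
    x,y=(260,175) if n=="side" else (345,165)
    cv2.imwrite(f"pics/g{n}.png",cv2.resize(c["pixels"][y-15:y+135,x-10:x+150,::-1],(640,600),interpolation=cv2.INTER_CUBIC))
E
```

```text
time: 24.75
tcp_pos: [550.1, -462.5, 42.9]
orientation: [2.606, 1.753, 0.0]
contact_force: [-2.2, 1.4, 11.0]
opening: 0.1
gripper_force: 5.7
time: 25.15
tcp_pos: [549.4, -461.8, 142.3]
orientation: [-2.606, -1.752, 0.0]
contact_force: [1.1, -0.8, 0.8]
opening: 0.1
gripper_force: 0.0
time: 25.65
tcp_pos: [449.3, -472.5, 232.2]
orientation: [2.607, 1.751, 0.001]
contact_force: [-0.2, 0.6, -0.1]
opening: -0.2
gripper_force: 0.0
side 10 [ 525.2 -321.1] 238 1.1
side 25 [ 525.4 -320.9] 224 1.1
side knob [ 524.1 -328.6  159.8] 75
top 10 [ 527.3 -325.5] 23 0.3
top 25 [ 527.4 -325.4] 22 0.4
top knob [ 526.4 -324.5  162.9] 86
side switch z 20 43.028530152560684
top switch z 26 44.78503536317874
```

View pics/gside.png

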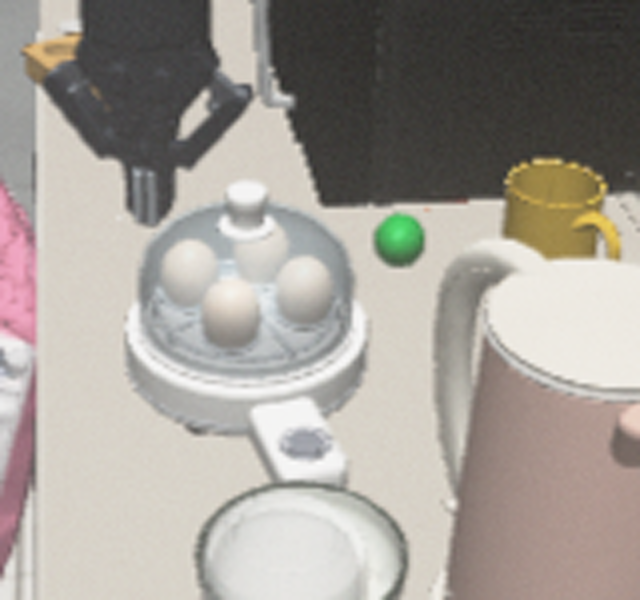

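The picture shows the lid level over four upright eggs and the switch sunk in at 43 mm, its fully-in height. The bowl is undisturbed and the gripper is clear of everything.

```bash
python3 -c "
from workcell import ticket
print(ticket.close_job())"
```

```text
the job is handed in; nothing more can be done
None
```

The egg stands in the empty ring, the lid sits level on the ledge, and the start switch was pushed fully in last; the job is handed in at about 26 s of the 69 s allowed, with no verdict returned.

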